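# Take the slab roller down one turn

## Robot

A 6-joint arm with a two-finger parallel gripper is mounted at the origin on the work surface. World frame = base frame: x ahead of the robot, y to its left, z up, the work surface at z = 0. Lengths are in m, angles in rad, forces in N, time in s.
With the tool pointing down it reaches from about 0.3 to 0.85 m from the base axis. Payload 5.4 kg.
Tool frame: the origin (TCP) lies at the very end of the fingers, on their centre line; the grasp point (between the pads) lies 19 mm behind it; z points along the fingers, y is the direction in which the jaws open and shut (so a half turn about z gives the same grasp; the last joint's range is limited). The gripper opens to 85 mm and grips with 20 to 120 N. Pads are 22 mm wide; open, the fingers measure 114 mm over their backs; the gripper's body (76 mm by 85 mm) begins 54 mm behind the grasp point. The pads swing forward as they close: fully open they stand 13 mm farther back than shut.
Start: joints at [0.927, 0.158, 1.597, -0, 1.386, -0.21], TCP at [0.242, 0.522, 0.231] pointing down, gripper open.
Joint ranges: [-2.91, 2.91], [-0.94, 2.29], [0.18, 2.7], [-1.29, 4.43], [0.17, 2.64], [-3, 3]. Speed limits (rad/s): [2.57, 2.57, 3.14, 3.14, 3.14, 3.14].

## Interface

Orientations are given as a 3x3 rotation matrix whose columns are the frame's x, y, z axes.
In Python, from cell import sense, grab_frame, get_calibration, close_job gives the robot as it stands.
- The arm moves only by the tool jog_arm, never from a script. Its argument "series" is one flat list of numbers, 6 for each row, row after row: the shift along the tool's x, y, z in cm, then the turn, a rotation vector about the tool's x, y, z in degrees. A call has exactly 8 rows; each row is the pose to reach, as a shift and turn from the pose measured when the call began, along the tool's axes at that moment; what a row does not reach only later rows make up. A row lasts 1/12 s, in which the tool goes at most 41.7 mm and 7.16 degrees, less where a joint would pass 70% of its speed; a pose out of reach is approached as far as the arm can. A call with a gripper value outside its range is refused whole. "grip" is the opening, from 0 (shut) to 1 (fully open), set as the call begins (left out, the last holds). The fingers move at their own pace and stop on an object; the grip force is fixed at half the most. Time passes only in rows, so rows that repeat a pose let the fingers close, or fill a call up. It gives the time, the measured TCP pose, the force and the opening at its end, in the units of the state.
- sense(): the state, without advancing time (a new reading comes with each control period).
- grab_frame(name): name is "scene" or "top"; returns the picture (384x512x3 uint8, blue, green, red); there is no depth.
- get_calibration(name): a dict with "fx", "fy", "cx", "cy" (pixels), "R" (3x3) and "t" (3): a world point X has camera coordinates R X + t. Camera axes: x right, y down, z forward; pixel columns grow to the right and rows downward; lengths in m; the calibration is good to about 2 mm. A picture is of the moment at which its call begins. get_calibration takes no time and is no camera call.
- close_job(): hands the job in, once; it reports no verdict.
The state is a dict: "t": time; "joints": joint angles; "dq": joint speeds; "joint_efforts": joint torques, N m; "eef_pos": TCP position; "eef_rot": TCP orientation; "wrist_force": force on the tool from outside, world axes, zero at the start; "moment": the same for the moment, N m; "finger_gap": finger opening in m.
Only numpy, scipy, OpenCV 4.12 (cv2) and the standard library are available. Lean on these libraries where they do the work, as an engineer would, in place of code of your own. Each camera call takes 0.05 s, during which the arm holds its last target.

## Task

The clay slab roller has to go down one step for the next pass: with the fingertips, push the upright handle of the hand wheel lying flat on top of the machine round clockwise (seen from above) through exactly one full turn, so that the handle ends where it started. Push it gently, do not grip it, and leave the star wheel at the machine's side and everything lying about where it is.

Things in the scene. Friction and masses are not known exactly. Their poses are not given: they have to be found in the camera images.
- height_wheel (a joint): Angle (rad) of the flat hand wheel about its upright axis; grows as it turns clockwise seen from above. Starts anywhere from -2.7 to 2.7; one turn adds 6.283. It turns against steady friction of about 0.25 N m (3 N at the handle), stays where it is left, and sinks 4 mm per clockwise turn on its screw.
- wheel_hub (a point): Point on the hand wheel's upright axis, at the top of its hub: the centre of the handle's circle. The wheel is dark steel, 176 mm over its rim, a round bar 16 mm thick whose top lies 12 mm below this point; three spokes, 120 degrees apart, join it to a hub 42 mm in diameter.
- wheel_handle: The hand wheel's handle: an upright black plastic grip, 23 mm thick and 54 mm tall, standing on the rim above the end of one spoke, 80 mm from the wheel's axis; it revolves freely on its own pin. Origin: on its axis at its underside, 3 mm above the top of the rim; z up. Its top is 54 mm above the origin.
- slab_roller: The benchtop slab roller that carries the hand wheel, fixed to the table: plywood bed 290 mm wide (machine x) and 460 mm long (machine y), bed top 75 mm above the table, grey side frames 360 mm apart over their outsides and a grey crosshead 360 x 100 mm topped 209 mm above the table. Origin: on the table under the hand wheel's axis; x along the steel roller, away from the robot.
- star_ball (a point): One of the four black balls of the upright star wheel that drives the roller, on the machine's far (+x) side, 205 mm from the hand wheel's axis; not to be turned. Ball centre; balls are 28 mm in diameter, 88 mm from the roller's axis, which is 119 mm above the table.
- rolling_pin: Bystander: wooden rolling pin 46 mm thick, 310 mm long, on the machine's bed; origin under its middle.
- relief_tile: Bystander: fired terracotta tile 115 x 115 x 10 mm on the machine's bed; origin under its centre.
- underglaze_jar: Bystander: small pale jar with a white lid, 54 mm in diameter, 85 mm tall, on the machine's bed; origin under its centre.
- tool_tin: Bystander: steel tin 80 mm in diameter, 105 mm tall, with wooden modelling tools standing in it up to 175 mm, beside the machine; origin under its centre.
- needle_tool: Bystander: thin needle tool with a yellow wooden handle, 170 mm long, lying on the table beside the bed; origin under its middle.
- guide_strip: Bystander: wooden thickness strip 300 x 28 x 8 mm, lying across the machine's bed; origin under its centre.
- slip_bottle: Bystander: white plastic bottle with a grey cap, 60 mm in diameter, 150 mm tall, beside the machine; origin under its centre.

How it is judged:
On the way:
1. the wheel is about half way round (its handle more than 130 mm from where it started) with the fingers pushing on the handle (distance of wheel_handle from where it was at the start of the episode above 0.13 m and contact force between the fingers and wheel_handle above 0.3 N), for 0.05 s.
At the end, for the whole second after the job is handed in: The hand wheel has been turned once clockwise and is at rest: its handle is within 20 mm (about 14 degrees) of where it started, and the wheel angle is between 3.14 and 9.42 rad, which only one full clockwise turn can give from any start (distance of wheel_handle from where it was at the start of the episode below 0.02 m and value of joint height_wheel between 3.14 and 9.42 rad and velocity of joint height_wheel between -0.1 and 0.1 rad/s); the robot touches nothing.
It fails at once if the wheel or its handle is gripped or rammed (fingers pressing on it with more than 30 N) (contact force between the fingers and height_wheel above 30 N).
It fails at once if the star wheel is turned (a ball moves more than 25 mm) (distance of star_ball from where it was at the start of the episode above 0.025 m).
It fails at once if a bystander is lifted, pushed or knocked over (moves more than 30 mm) (distance of any of rolling_pin, relief_tile, underglaze_jar, tool_tin, needle_tool, guide_strip, slip_bottle from where it was at the start of the episode above 0.03 m).
It also fails if it takes over 51 s, if anything falls off the work surface, if the arm or the gripper's body presses on something with over 40 N, if the wrist force passes 120 N, or if a joint passes its speed limit or range.

## Working session

There is one attempt and no reset: what is moved stays moved. The work goes in short steps, Python scripts to look and compute and a tool call to move; the robot and the scene stay as the last step left them, time stands still between calls to the robot, and variables do not carry over. Pictures are saved under pics/ and viewed, and the job is handed in when it is done.

Besides the shell and the picture viewer there is one more tool, called as name(argument=value, ...) on one line, values as JSON. jog_arm: Moves the arm, as the interface text tells. Its arguments: {"type":"object","properties":{"series":{"type":"array"},"grip":{"type":"number"}},"required":["series"]}

```bash
mkdir -p pics
python3 - <<'E'
from cell import *
import cv2
s=sense();print(s)
for n in("scene","top"):
    f=grab_frame(n);cv2.imwrite(f"pics/{n}0.png",f);print(n,get_calibration(n))
E
```

```text
{'t': 0.0, 'joints': array([ 9.26899262e-01,  1.59088969e-01,  1.59824136e+00, -2.04694579e-05,
        1.38618567e+00, -2.10116751e-01]), 'dq': array([-8.60619578e-04,  9.31940597e-04, -7.36858890e-04, -2.24203797e-04,
       -8.15722258e-05, -1.34639896e-03]), 'joint_efforts': array([-6.84179886e-04, -3.95991504e+01, -3.31430984e+01, -2.03371778e-04,
        8.35154933e-03, -2.98771248e-06]), 'eef_pos': array([0.24133841, 0.52123691, 0.2302899 ]), 'eef_rot': array([[-9.07384726e-01,  4.20299491e-01, -1.13852389e-03],
       [ 4.20300860e-01,  9.07383482e-01, -1.55029865e-03],
       [ 3.81488041e-04, -1.88523988e-03, -9.99998150e-01]]), 'wrist_force': array([-0.52583305,  0.351374  ,  0.51235418]), 'moment': array([ 0.0047504 ,  0.02124909, -0.04443569]), 'finger_gap': 0.08517810493109275}
scene {'fx': 434.8801086068409, 'fy': 434.8801086068409, 'cx': 258.07576586598185, 'cy': 197.8934075814807, 'R': array([[-0.55511909,  0.83159126,  0.0172848 ],
       [ 0.65533626,  0.45007055, -0.60660604],
       [-0.51222766, -0.32541124, -0.79481466]]), 't': array([ 0.32459572, -0.26207765,  1.85670294])}
top {'fx': 414.19658765967773, 'fy': 414.19658765967773, 'cx': 261.713942949436, 'cy': 193.26768046298824, 'R': array([[ 2.57109420e-02, -9.99660678e-01,  4.18040904e-03],
       [-9.80328788e-01, -2.60318949e-02, -1.95647153e-01],
       [ 1.95689590e-01,  9.32097281e-04, -9.80665445e-01]]), 't': array([-0.02049916,  0.58680863,  1.23839776])}
```

Run:
```python
import cv2
for n in("scene","top"):
    f=cv2.imread(f"pics/{n}0.png");cv2.imwrite(f"pics/{n}0b.png",cv2.resize(f,(800,600),interpolation=cv2.INTER_CUBIC))
```

```text
(no output)
```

View pics/scene0b.png

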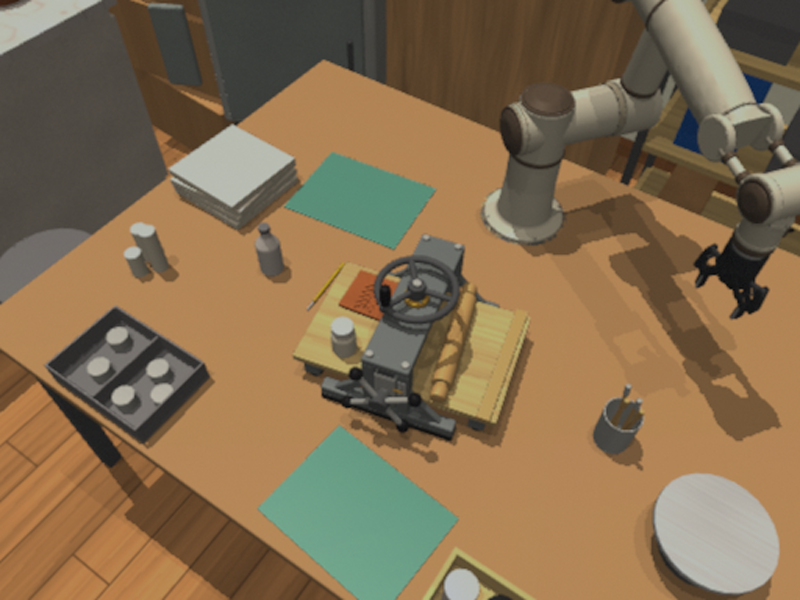

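View pics/top0b.png

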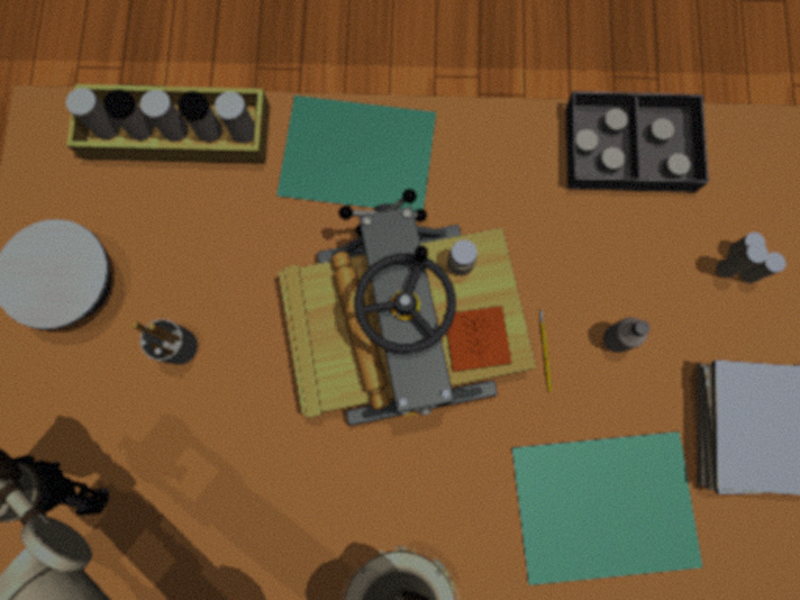

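Run:
```python
import cv2
f=cv2.imread("pics/scene0.png")[150:230,220:320];cv2.imwrite("pics/sc.png",cv2.resize(f,None,fx=7,fy=7,interpolation=cv2.INTER_CUBIC))
f=cv2.imread("pics/top0.png")[150:235,215:305];cv2.imwrite("pics/tc.png",cv2.resize(f,None,fx=7,fy=7,interpolation=cv2.INTER_CUBIC))
```

```text
(no output)
```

View pics/sc.png

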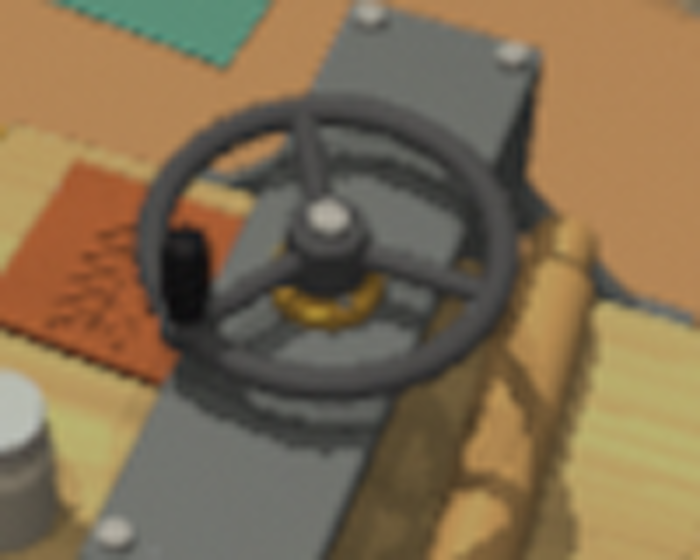

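View pics/tc.png

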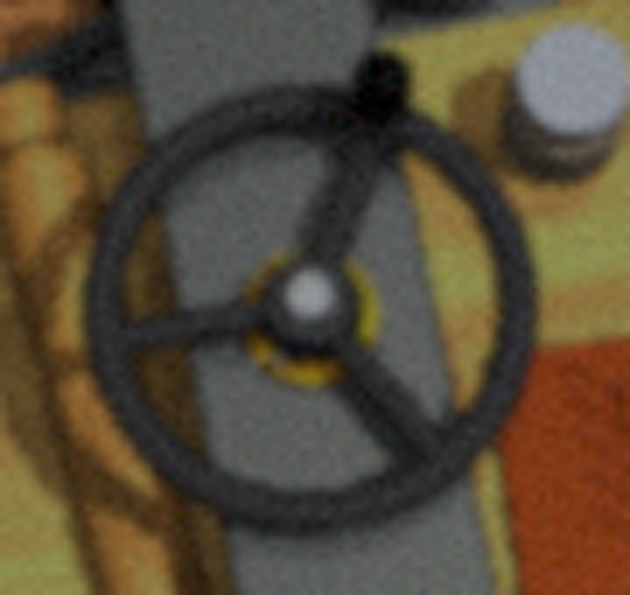

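```bash
cat > h.py <<'E'
from cell import *
import numpy as np,cv2
C={n:get_calibration(n) for n in("scene","top")}
def P(n):
    c=C[n];K=np.array([[c['fx'],0,c['cx']],[0,c['fy'],c['cy']],[0,0,1]]);return K@np.c_[c['R'],c['t']]
def tri(a,b):
    X=cv2.triangulatePoints(P('scene'),P('top'),np.array(a,float).reshape(2,1),np.array(b,float).reshape(2,1)).ravel();return X[:3]/X[3]
def pr(n,X):
    p=P(n)@np.r_[X,1];return p[:2]/p[2]
def onz(n,uv,z):
    M=P(n);A=np.c_[M[:,:2],-np.r_[uv,1]];return np.r_[np.linalg.solve(A,-(M[:,2]*z+M[:,3]))[:2],z]
E
python3 - <<'E'
from h import *
H=tri((266.3,180.3),(258.9,191.3));print("hub",H,pr('scene',H),pr('top',H))
T=tri((246.0,183.8),(269.4,161.3));print("htop",T,pr('scene',T),pr('top',T),np.linalg.norm((T-H)[:2]),T[2]-H[2])
# rim check
r=lambda p:((p[0]+.5)/7-.5+215,(p[1]+.5)/7-.5+150)
for p in [(90,300),(535,300),(300,532),(300,88)]:
    X=onz('top',r(p),H[2]-.02);print(X,np.linalg.norm((X-H)[:2]))
for p in [(600*0+437*1,0)]:pass
q=lambda p:((p[0]+.5)*.64-.5,(p[1]+.5)*.64-.5)
for nm,p,z in [("pin a",(340,255),.1),("pin b",(377,402),.1),("jar",(463,250),.16),("tin",(162,338),.105),("bottle",(638,325),.15),("ball1",(409,196),.18),("ball2",(346,213),.12),("ball3",(420,215),.12)]:
    print(nm,onz('top',q(p),z))
E
```

```text
hub [0.55197329 0.00297245 0.25793613] [266.05977528 180.25729793] [258.60763545 191.43109805]
htop [ 0.62458028 -0.02316804  0.29545574] [246.02709342 183.80568035] [269.43221702 161.28504214] 0.07716929422733457 0.037519616163887826
[0.55109238 0.08682216 0.23793613] 0.0838543449808281
[ 0.55562976 -0.08399319  0.23793613] 0.08704247119703439
[0.46381785 0.00375969 0.23793613] 0.08815895516668451
[0.63747384 0.00857782 0.23793613] 0.0856841017093452
pin a [0.6698099  0.13316221 0.1       ]
pin b [0.3861381  0.05037953 0.1       ]
jar [ 0.66926479 -0.10342382  0.16      ]
tin [0.49586508 0.46378527 0.105     ]
bottle [ 0.53717597 -0.4290205   0.15      ]
ball1 [7.65594462e-01 3.29423849e-04 1.80000000e-01]
ball2 [0.7496978  0.12311846 0.12      ]
ball3 [ 0.7495289  -0.02186521  0.12      ]
```

```bash
cat >> h.py <<'E'
def rows(targets,yaw=0.):
    "targets world Nx3 (last repeated to 8) -> rows; final orientation diag(-1,1,-1)"
    from scipy.spatial.transform import Rotation as Ro
    s=sense();R=s['eef_rot'];p=s['eef_pos']
    t=[np.array(x) for x in targets]
    rv=np.degrees(Ro.from_matrix(R.T@np.diag([-1.,1,-1])).as_rotvec())
    n=max(1,int(np.ceil(np.abs(rv).max()/6)))
    for i in range(8):
        x=t[min(i,len(t)-1)]
        print(np.round(R.T@(x-p)*100,1).tolist()+np.round(rv*min(1,(i+1)/n),1).tolist())
E
python3 - <<'E'
from h import *
p=sense()['eef_pos'];a=np.array([.242,.521,.36]);b=np.array([.6235,.037,.36])
rows([p+(a-p)*k/4 for k in (1,2,3,4)]+[a+(b-a)*k/18 for k in (1,3,5,7)])
E
```

```text
[-0.0, -0.0, -3.2, -0.0, -0.0, -5.0]
[-0.0, -0.0, -6.5, -0.0, -0.0, -9.9]
[-0.0, -0.0, -9.7, -0.1, -0.0, -14.9]
[-0.1, -0.0, -13.0, -0.1, -0.0, -19.9]
[-3.1, -1.6, -13.0, -0.1, -0.0, -24.9]
[-9.2, -4.7, -13.0, -0.1, -0.0, -24.9]
[-15.3, -7.8, -13.0, -0.1, -0.0, -24.9]
[-21.4, -10.9, -12.9, -0.1, -0.0, -24.9]
```

jog_arm(series=[0,0,-3.2,0,0,-5,0,0,-6.5,0,0,-10,0,0,-9.7,0,0,-15,0,0,-13,0,0,-20,-3,-1.5,-13,0,0,-24.9,-6,-3.1,-13,0,0,-24.9,-9.1,-4.6,-13,0,0,-24.9,-12.1,-6.2,-13,0,0,-24.9], grip=0)

```text
t: 0.77
eef_pos: [0.3257, 0.4131, 0.3601]
eef_rot: [[-1.0, -0.002, -0.001], [-0.002, 1.0, -0.002], [0.001, -0.002, -1.0]]
wrist_force: [1.4, 0.2, -0.2]
finger_gap: -0.0001
```

Run:
```python
from h import *
p=sense()['eef_pos'];print(p);b=np.array([.6235,.037,.36])
rows([p+(b-p)*k/15 for k in range(1,9)])
```

```text
[0.32574097 0.41313254 0.3601172 ]
[-2.0, -2.5, 0.0, -0.1, -0.1, 0.1]
[-4.0, -5.0, 0.0, -0.1, -0.1, 0.1]
[-5.9, -7.5, 0.0, -0.1, -0.1, 0.1]
[-7.9, -10.0, 0.0, -0.1, -0.1, 0.1]
[-9.9, -12.6, 0.0, -0.1, -0.1, 0.1]
[-11.9, -15.1, 0.0, -0.1, -0.1, 0.1]
[-13.9, -17.6, 0.0, -0.1, -0.1, 0.1]
[-15.8, -20.1, 0.0, -0.1, -0.1, 0.1]
```

jog_arm(series=[-2,-2.5,0,0,0,0,-4.2,-5.4,0,0,0,0,-6.5,-8.4,0,0,0,0,-8.8,-11.3,0,0,0,0,-11,-14.2,0,0,0,0,-13.3,-17,0,0,0,0,-15.5,-19.8,0,0,0,0,-17.5,-22.3,0,0,0,0])

```text
t: 1.43
eef_pos: [0.5019, 0.1884, 0.3597]
eef_rot: [[-1.0, -0.001, -0.002], [-0.001, 1.0, -0.002], [0.002, -0.002, -1.0]]
wrist_force: [0.3, 0.9, -0.1]
finger_gap: -0.0004
```

Run:
```python
from h import *
p=sense()['eef_pos'];print(p);b=np.array([.6235,.037,.36]);c=np.array([.6235,.037,.32])
rows([p+(b-p)*k/6 for k in range(1,7)]+[c,c])
```

```text
[0.50192798 0.18843255 0.35974248]
[-2.0, -2.5, -0.0, -0.1, -0.1, 0.0]
[-4.0, -5.1, -0.0, -0.1, -0.1, 0.0]
[-6.1, -7.6, -0.0, -0.1, -0.1, 0.0]
[-8.1, -10.1, -0.0, -0.1, -0.1, 0.0]
[-10.1, -12.6, -0.0, -0.1, -0.1, 0.0]
[-12.1, -15.2, -0.0, -0.1, -0.1, 0.0]
[-12.2, -15.1, 4.0, -0.1, -0.1, 0.0]
[-12.2, -15.1, 4.0, -0.1, -0.1, 0.0]
```

jog_arm(series=[-2,-2.5,0,0,0,0,-4,-5,0,0,0,0,-6,-7.5,0,0,0,0,-8.1,-10.1,0,0,0,0,-10.1,-12.6,0,0,0,0,-11.6,-14.5,0,0,0,0,-12.1,-15.1,1.5,0,0,0,-12.1,-15.1,3.5,0,0,0])

```text
t: 2.1
eef_pos: [0.6248, 0.035, 0.3253]
eef_rot: [[-1.0, 0.002, 0.001], [0.002, 1.0, -0.003], [-0.001, -0.003, -1.0]]
wrist_force: [0.2, -0.8, 0.7]
finger_gap: 0.0001
```

Run:
```python
from h import *
p=sense()['eef_pos'];print(p)
f=grab_frame('scene');cv2.imwrite("pics/s1.png",cv2.resize(f[110:240,190:330],None,fx=5,fy=4.6*5/4.6,interpolation=cv2.INTER_CUBIC)[:600])
f=grab_frame('top');cv2.imwrite("pics/t1.png",cv2.resize(f[130:240,200:320],None,fx=5,fy=5,interpolation=cv2.INTER_CUBIC))
print(pr('scene',p),pr('top',p))
```

```text
[0.62481701 0.03497284 0.32534812]
[262.3516883  186.14138943] [246.58962709 157.36841385]
```

View pics/s1.png

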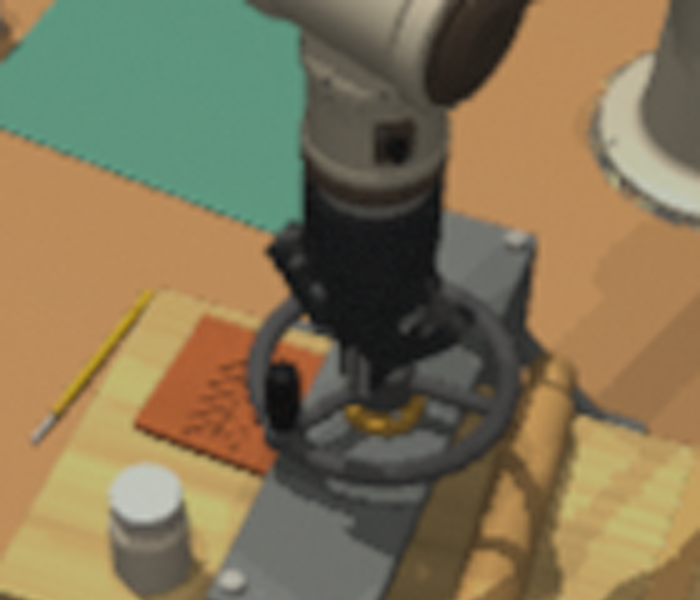

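View pics/t1.png

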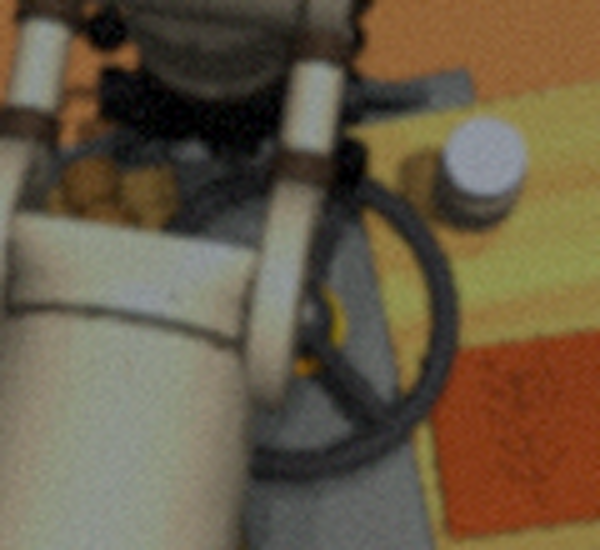

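```bash
cat >> h.py <<'E'
HC=np.array([.551,.002])
def orb(a,z=.266,r=.08):
    a=np.radians(a);return np.array([HC[0]+r*np.cos(a),HC[1]+r*np.sin(a),z])
def ang(p):
    d=p[:2]-HC;return np.degrees(np.arctan2(d[1],d[0])),np.linalg.norm(d)
E
python3 - <<'E'
from h import *
p=sense()['eef_pos'];print(ang(p))
rows([orb(24,z) for z in (.305,.285,.268,.266)]+[orb(a) for a in (22,19,16,13)])
E
```

```text
(np.float64(26.504549090252382), np.float64(0.07863053719843714))
[-0.3, -0.3, 1.5, -0.0, -0.6, -0.0]
[-0.3, -0.3, 3.5, -0.0, -0.6, -0.0]
[-0.3, -0.3, 5.2, -0.0, -0.6, -0.0]
[-0.3, -0.3, 5.4, -0.0, -0.6, -0.0]
[-0.4, -0.5, 5.4, -0.0, -0.6, -0.0]
[-0.6, -0.9, 5.4, -0.0, -0.6, -0.0]
[-0.7, -1.3, 5.4, -0.0, -0.6, -0.0]
[-0.8, -1.7, 5.4, -0.0, -0.6, -0.0]
```

jog_arm(series=[-0.3,-0.2,1.5,0,-0.3,0,-0.3,-0.3,3.5,0,-0.5,0,-0.3,-0.3,5.2,0,-0.5,0,-0.3,-0.3,5.4,0,-0.5,0,-0.4,-0.5,5.4,0,-0.5,0,-0.6,-0.9,5.4,0,-0.5,0,-0.7,-1.3,5.4,0,-0.5,0,-0.8,-1.7,5.4,0,-0.5,0])

```text
t: 2.87
eef_pos: [0.6297, 0.0195, 0.2679]
eef_rot: [[-1.0, 0.0, 0.001], [0.0, 1.0, -0.001], [-0.001, -0.001, -1.0]]
wrist_force: [0.9, -0.9, 1.0]
finger_gap: 0.0001
```

Run:
```python
from h import *
p=sense()['eef_pos'];print(p,ang(p),sense()['wrist_force'])
rows([orb(a) for a in np.arange(8)*-2.+10])
```

```text
[0.62971798 0.01949542 0.26786595] (np.float64(12.530562569522697), np.float64(0.08063876623651722)) [ 0.88775817 -0.90838409  1.01968294]
[-0.0, -0.4, 0.2, -0.1, 0.1, -0.0]
[-0.1, -0.6, 0.2, -0.1, 0.1, -0.0]
[-0.1, -0.9, 0.2, -0.1, 0.1, -0.0]
[-0.1, -1.2, 0.2, -0.1, 0.1, -0.0]
[-0.1, -1.5, 0.2, -0.1, 0.1, -0.0]
[-0.1, -1.7, 0.2, -0.1, 0.1, -0.0]
[-0.1, -2.0, 0.2, -0.1, 0.1, -0.0]
[-0.1, -2.3, 0.2, -0.1, 0.1, -0.0]
```

jog_arm(series=[0,-0.3,0,0,0,0,-0.1,-0.6,0,0,0,0,-0.1,-0.9,0,0,0,0,-0.1,-1.2,0,0,0,0,-0.1,-1.5,0,0,0,0,-0.1,-1.8,0,0,0,0,-0.1,-2.1,0,0,0,0,-0.1,-2.4,0,0,0,0])

```text
t: 3.53
eef_pos: [0.6307, -0.0041, 0.2679]
eef_rot: [[-1.0, -0.0, 0.001], [-0.0, 1.0, -0.0], [-0.001, -0.0, -1.0]]
wrist_force: [1.4, 2.8, -0.2]
finger_gap: -0.0001
```

Run:
```python
from h import *
p=sense()['eef_pos'];print(p,ang(p),sense()['wrist_force'])
f=grab_frame('scene');cv2.imwrite("pics/s2.png",cv2.resize(f[140:240,210:330],None,fx=5,fy=5,interpolation=cv2.INTER_CUBIC))
a0=ang(p)[0]
rows([orb(a,.266) for a in a0-3.*np.arange(1,9)])
```

```text
[ 0.63065088 -0.00413694  0.26786841] (np.float64(-4.405817662118269), np.float64(0.07988695012239426)) [ 1.39281772  2.84651709 -0.16006284]
[0.0, -0.3, 0.2, -0.1, 0.1, -0.0]
[0.1, -0.7, 0.2, -0.1, 0.1, -0.0]
[0.2, -1.2, 0.2, -0.1, 0.1, -0.0]
[0.3, -1.6, 0.2, -0.1, 0.1, -0.0]
[0.4, -2.0, 0.2, -0.1, 0.1, -0.0]
[0.6, -2.3, 0.2, -0.1, 0.1, -0.0]
[0.7, -2.7, 0.2, -0.1, 0.1, -0.0]
[0.9, -3.1, 0.2, -0.1, 0.1, -0.0]
```

View pics/s2.png

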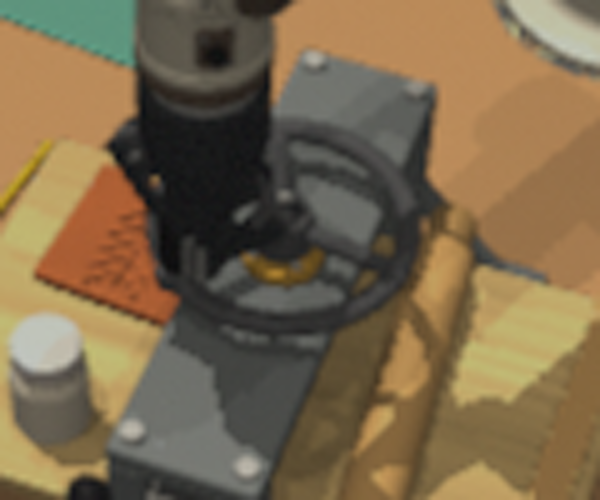

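```bash
cat >> h.py <<'E'
def nxt(st,r=.08,z=.266):
    s=sense();p=s['eef_pos'];a0=ang(p)[0];w=s['wrist_force'];print(p.round(4),np.round(ang(p),3),w.round(1))
    t=np.radians(a0);tan=np.array([np.sin(t),-np.cos(t),0]);print('tang',w@tan,'rad',w@np.array([np.cos(t),np.sin(t),0]),'j6',s['joints'][5])
    rows([orb(a,z,r) for a in a0-np.cumsum(st)])
E
python3 -c "
from h import *
nxt([3,4,5,5,5,5,5,5])"
```

```text
[ 0.6307 -0.005   0.2678] [-5.027  0.08 ] [-0.1  1.6  0.4]
tang -1.5902482316546318 rad -0.279045741105694 j6 -1.7690363806661484
[0.0, -0.4, 0.2, -0.1, 0.1, -0.0]
[0.1, -1.0, 0.2, -0.1, 0.1, -0.0]
[0.3, -1.6, 0.2, -0.1, 0.1, -0.0]
[0.5, -2.3, 0.2, -0.1, 0.1, -0.0]
[0.8, -2.9, 0.2, -0.1, 0.1, -0.0]
[1.2, -3.5, 0.2, -0.1, 0.1, -0.0]
[1.6, -4.1, 0.2, -0.1, 0.1, -0.0]
[2.0, -4.7, 0.2, -0.1, 0.1, -0.0]
```

jog_arm(series=[0,-0.4,0.1,0,0,0,0.1,-1,0.1,0,0,0,0.3,-1.6,0.1,0,0,0,0.5,-2.3,0.1,0,0,0,0.8,-2.9,0.1,0,0,0,1.2,-3.5,0.1,0,0,0,1.6,-4.1,0.1,0,0,0,2,-4.7,0.1,0,0,0])

```text
t: 4.25
eef_pos: [0.6102, -0.0527, 0.2668]
eef_rot: [[-1.0, 0.001, 0.001], [0.001, 1.0, -0.001], [-0.001, -0.001, -1.0]]
wrist_force: [1.7, 2.7, 1.2]
finger_gap: -0.0004
```

```bash
python3 -c "
from h import *
nxt([5]*8)"
```

```text
[ 0.6102 -0.0527  0.2668] [-42.733   0.081] [1.7 2.7 1.2]
tang -3.193614943633608 rad -0.5831757827775991 j6 -1.8528029738787708
[0.5, -0.5, 0.1, -0.1, 0.1, -0.0]
[1.1, -0.9, 0.1, -0.1, 0.1, -0.0]
[1.6, -1.3, 0.1, -0.1, 0.1, -0.0]
[2.3, -1.6, 0.1, -0.1, 0.1, -0.0]
[2.9, -1.9, 0.1, -0.1, 0.1, -0.0]
[3.5, -2.2, 0.1, -0.1, 0.1, -0.0]
[4.2, -2.4, 0.1, -0.1, 0.1, -0.0]
[4.9, -2.5, 0.1, -0.1, 0.1, -0.0]
```

Tangential resistance about 3 N, as expected.

jog_arm(series=[0.5,-0.5,0,0,0,0,1.1,-0.9,0,0,0,0,1.6,-1.3,0,0,0,0,2.3,-1.6,0,0,0,0,2.9,-1.9,0,0,0,0,3.5,-2.2,0,0,0,0,4.2,-2.4,0,0,0,0,4.9,-2.5,0,0,0,0])

```text
t: 4.92
eef_pos: [0.5604, -0.0779, 0.2665]
eef_rot: [[-1.0, 0.001, 0.001], [0.001, 1.0, -0.001], [-0.001, -0.001, -1.0]]
wrist_force: [4.1, 0.7, -0.8]
finger_gap: 0.0
```

```bash
python3 -c "
from h import *
f=grab_frame('scene');cv2.imwrite('pics/s3.png',cv2.resize(f[140:240,210:330],None,fx=5,fy=5,interpolation=cv2.INTER_CUBIC))
nxt([5]*8)"
```

```text
[ 0.5592 -0.0778  0.2666] [-8.4111e+01  8.0000e-02] [ 1.4 -0.5 -0.3]
tang -1.3543540897654167 rad 0.6384207701963872 j6 -1.9212075620697517
[0.7, -0.0, 0.1, -0.1, -0.1, -0.0]
[1.4, 0.0, 0.1, -0.1, -0.1, -0.0]
[2.1, 0.1, 0.1, -0.1, -0.1, -0.0]
[2.8, 0.2, 0.1, -0.1, -0.1, -0.0]
[3.4, 0.4, 0.1, -0.1, -0.1, -0.0]
[4.1, 0.7, 0.1, -0.1, -0.1, -0.0]
[4.7, 1.0, 0.1, -0.1, -0.1, -0.0]
[5.3, 1.4, 0.1, -0.1, -0.1, -0.0]
```

View pics/s3.png

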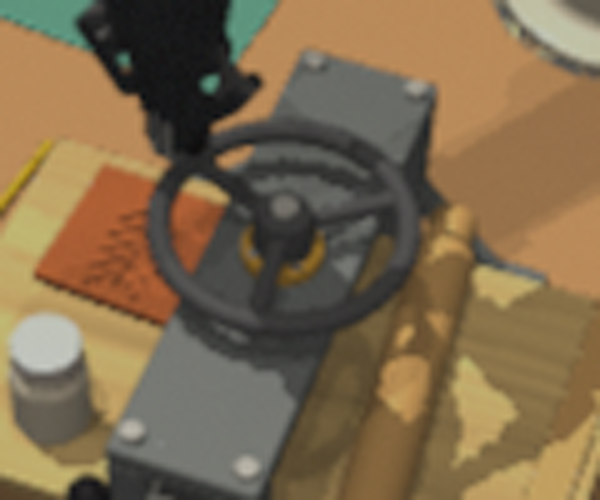

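jog_arm(series=[0.7,0,0,0,0,0,1.4,0,0,0,0,0,2.1,0.1,0,0,0,0,2.8,0.2,0,0,0,0,3.4,0.4,0,0,0,0,4.1,0.7,0,0,0,0,4.7,1,0,0,0,0,5.3,1.4,0,0,0,0])

```text
t: 5.63
eef_pos: [0.5057, -0.0635, 0.2665]
eef_rot: [[-1.0, 0.001, -0.001], [0.001, 1.0, -0.001], [0.001, -0.001, -1.0]]
wrist_force: [3.6, -1.6, -2.0]
finger_gap: -0.0
```

```bash
python3 -c "
from h import *
nxt([5]*8)"
```

```text
[ 0.5057 -0.0635  0.2665] [-1.2469e+02  8.0000e-02] [ 3.6 -1.6 -2. ]
tang -3.915194181532896 rad -0.7188714328856357 j6 -1.9311633383701439
[0.6, 0.4, 0.0, -0.1, -0.1, -0.1]
[1.1, 0.9, 0.0, -0.1, -0.1, -0.1]
[1.6, 1.4, 0.0, -0.1, -0.1, -0.1]
[2.0, 1.9, 0.0, -0.1, -0.1, -0.1]
[2.4, 2.5, 0.0, -0.1, -0.1, -0.1]
[2.7, 3.1, 0.0, -0.1, -0.1, -0.1]
[3.0, 3.8, 0.0, -0.1, -0.1, -0.1]
[3.2, 4.4, 0.0, -0.1, -0.1, -0.1]
```

jog_arm(series=[0.6,0.4,0,0,0,0,1.1,0.9,0,0,0,0,1.6,1.4,0,0,0,0,2,1.9,0,0,0,0,2.4,2.5,0,0,0,0,2.7,3.1,0,0,0,0,3,3.8,0,0,0,0,3.2,4.4,0,0,0,0])

```text
t: 6.3
eef_pos: [0.4731, -0.0187, 0.2663]
eef_rot: [[-1.0, 0.001, -0.002], [0.001, 1.0, -0.001], [0.002, -0.001, -1.0]]
wrist_force: [0.9, -3.3, -2.3]
finger_gap: -0.0002
```

```bash
python3 -c "
from h import *
nxt([5]*8)"
```

```text
[ 0.4731 -0.0187  0.2663] [-1.65116e+02  8.10000e-02] [ 0.9 -3.3 -2.3]
tang -3.4237063621812327 rad -0.05950947676309484 j6 -1.8641819699553992
[0.1, 0.7, 0.0, -0.1, -0.1, -0.1]
[0.2, 1.4, 0.0, -0.1, -0.1, -0.1]
[0.2, 2.1, 0.0, -0.1, -0.1, -0.1]
[0.2, 2.8, 0.0, -0.1, -0.1, -0.1]
[0.1, 3.5, 0.0, -0.1, -0.1, -0.1]
[-0.1, 4.2, 0.0, -0.1, -0.1, -0.1]
[-0.3, 4.8, 0.0, -0.1, -0.1, -0.1]
[-0.5, 5.5, 0.0, -0.1, -0.1, -0.1]
```

jog_arm(series=[0.1,0.7,0,0,0,0,0.2,1.4,0,0,0,0,0.2,2.1,0,0,0,0,0.2,2.8,0,0,0,0,0.1,3.5,0,0,0,0,-0.1,4.2,0,0,0,0,-0.3,4.8,0,0,0,0,-0.5,5.5,0,0,0,0])

```text
t: 6.97
eef_pos: [0.4781, 0.037, 0.2661]
eef_rot: [[-1.0, 0.001, -0.003], [0.001, 1.0, -0.001], [0.003, -0.001, -1.0]]
wrist_force: [-1.4, -2.6, -1.0]
finger_gap: -0.0001
```

```bash
python3 -c "
from h import *
f=grab_frame('scene');cv2.imwrite('pics/s4.png',cv2.resize(f[140:240,210:330],None,fx=5,fy=5,interpolation=cv2.INTER_CUBIC))
nxt([5]*8)"
```

```text
[0.4785 0.0383 0.2662] [1.53392e+02 8.10000e-02] [-0.   0.9 -0.5]
tang 0.8015176643299715 rad 0.4209149471378381 j6 -1.7436358506017757
[-0.4, 0.6, 0.0, 0.0, -0.1, -0.0]
[-0.8, 1.1, 0.0, 0.0, -0.1, -0.0]
[-1.3, 1.7, 0.0, 0.0, -0.1, -0.0]
[-1.8, 2.2, 0.0, 0.0, -0.1, -0.0]
[-2.3, 2.6, 0.0, 0.0, -0.1, -0.0]
[-2.8, 3.0, 0.0, 0.0, -0.1, -0.0]
[-3.4, 3.4, 0.0, 0.0, -0.1, -0.0]
[-4.1, 3.7, 0.0, 0.0, -0.1, -0.0]
```

View pics/s4.png

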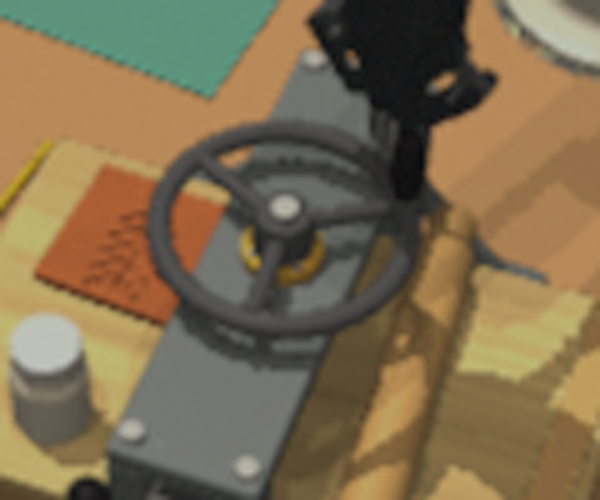

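jog_arm(series=[-0.4,0.6,0,0,0,0,-0.8,1.1,0,0,0,0,-1.3,1.7,0,0,0,0,-1.8,2.2,0,0,0,0,-2.3,2.6,0,0,0,0,-2.8,3,0,0,0,0,-3.4,3.4,0,0,0,0,-4.1,3.7,0,0,0,0])

```text
t: 7.68
eef_pos: [0.5198, 0.076, 0.266]
eef_rot: [[-1.0, -0.0, -0.003], [-0.0, 1.0, 0.002], [0.003, 0.002, -1.0]]
wrist_force: [-3.2, -0.5, -1.5]
finger_gap: 0.0
```

```bash
python3 -c "
from h import *
nxt([5]*8)"
```

```text
[0.5198 0.076  0.266 ] [1.12842e+02 8.00000e-02] [-3.2 -0.5 -1.5]
tang -3.0974354774050203 rad 0.8137452324690969 j6 -1.656907970082338
[-0.7, 0.2, -0.0, 0.1, -0.1, 0.0]
[-1.3, 0.4, -0.0, 0.1, -0.1, 0.0]
[-2.0, 0.5, -0.0, 0.1, -0.1, 0.0]
[-2.7, 0.6, -0.0, 0.1, -0.1, 0.0]
[-3.4, 0.6, -0.0, 0.1, -0.1, 0.0]
[-4.1, 0.5, -0.0, 0.1, -0.1, 0.0]
[-4.8, 0.4, -0.0, 0.1, -0.1, 0.0]
[-5.5, 0.2, -0.0, 0.1, -0.1, 0.0]
```

jog_arm(series=[-0.7,0.2,0,0,0,0,-1.3,0.4,0,0,0,0,-2,0.5,0,0,0,0,-2.7,0.6,0,0,0,0,-3.4,0.6,0,0,0,0,-4.1,0.5,0,0,0,0,-4.8,0.4,0,0,0,0,-5.5,0.2,0,0,0,0])

```text
t: 8.35
eef_pos: [0.5753, 0.078, 0.2656]
eef_rot: [[-1.0, -0.0, -0.003], [-0.0, 1.0, 0.002], [0.003, 0.002, -1.0]]
wrist_force: [-3.6, 0.5, -1.9]
finger_gap: 0.0
```

```bash
python3 -c "
from h import *
nxt([5]*8)"
```

```text
[0.5753 0.078  0.2656] [72.239  0.08 ] [-3.6  0.5 -1.9]
tang -3.532493105193098 rad -0.6283537345200108 j6 -1.6452300918943554
[-0.7, -0.2, -0.0, 0.1, -0.2, 0.0]
[-1.3, -0.5, -0.0, 0.1, -0.2, 0.0]
[-1.9, -0.9, -0.1, 0.1, -0.2, 0.0]
[-2.5, -1.3, -0.1, 0.1, -0.2, 0.0]
[-3.0, -1.7, -0.1, 0.1, -0.2, 0.0]
[-3.5, -2.2, -0.1, 0.1, -0.2, 0.0]
[-3.9, -2.8, -0.1, 0.1, -0.2, 0.0]
[-4.3, -3.3, -0.1, 0.1, -0.2, 0.0]
```

jog_arm(series=[-0.7,-0.2,0,0,0,0,-1.3,-0.5,0,0,0,0,-1.9,-0.9,0,0,0,0,-2.5,-1.3,0,0,0,0,-3,-1.7,0,0,0,0,-3.5,-2.2,0,0,0,0,-3.9,-2.8,0,0,0,0,-4.3,-3.3,0,0,0,0])

```text
t: 9.02
eef_pos: [0.619, 0.0445, 0.2654]
eef_rot: [[-1.0, -0.0, -0.002], [-0.0, 1.0, 0.002], [0.002, 0.002, -1.0]]
wrist_force: [-2.2, 1.8, -2.5]
finger_gap: 0.0002
```

```bash
python3 -c "
from h import *
f=grab_frame('scene');cv2.imwrite('pics/s5.png',cv2.resize(f[140:240,210:330],None,fx=5,fy=5,interpolation=cv2.INTER_CUBIC))
nxt([4]*5+[3,2,1])"
```

```text
[0.6197 0.0432 0.2654] [30.974  0.08 ] [-1.4 -0.4  0. ]
tang -0.377837024386048 rad -1.450873107264002 j6 -1.6948358777992332
[-0.3, -0.5, -0.1, 0.0, -0.1, -0.1]
[-0.5, -1.0, -0.1, 0.0, -0.1, -0.1]
[-0.7, -1.5, -0.1, 0.0, -0.1, -0.1]
[-0.9, -2.1, -0.1, 0.0, -0.1, -0.1]
[-1.0, -2.6, -0.1, 0.0, -0.1, -0.1]
[-1.1, -3.0, -0.1, 0.0, -0.1, -0.1]
[-1.1, -3.3, -0.1, 0.0, -0.1, -0.1]
[-1.1, -3.4, -0.1, 0.0, -0.1, -0.1]
```

View pics/s5.png

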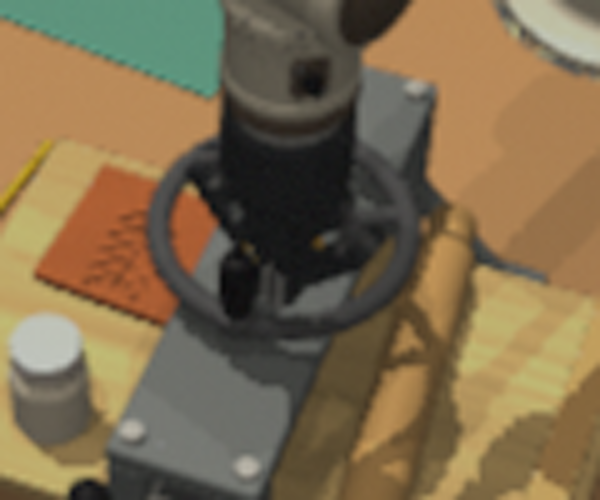

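```bash
python3 -c "
from h import *
print(ang(onz('scene',(246,183.8),.2955)),ang(onz('scene',((238.5)/5-.5+210,(262.5)/5-.5+140),.2915)))"
```

```text
(np.float64(-18.9105565452626), np.float64(0.07783925080690994)) (np.float64(13.231195931018803), np.float64(0.0800951936963773))
```

jog_arm(series=[-0.3,-0.5,0,0,0,0,-0.5,-1,0,0,0,0,-0.7,-1.5,0,0,0,0,-0.9,-2.1,0,0,0,0,-1,-2.6,0,0,0,0,-1.1,-3,0,0,0,0,-1.1,-3.3,0,0,0,0,-1.1,-3.4,0,0,0,0])

```text
t: 9.73
eef_pos: [0.6307, 0.0086, 0.2655]
eef_rot: [[-1.0, 0.001, -0.001], [0.001, 1.0, 0.001], [0.001, 0.001, -1.0]]
wrist_force: [-0.6, 3.1, -1.3]
finger_gap: -0.0
```

```bash
python3 -c "
from h import *
f=grab_frame('scene');cv2.imwrite('pics/s6.png',cv2.resize(f[150:230,220:320],None,fx=7,fy=7,interpolation=cv2.INTER_CUBIC))
nxt([2]*3+[1]*2)"
```

```text
[0.6307 0.0086 0.2655] [4.76 0.08] [-0.9  0.8 -1.3]
tang -0.8835120123537261 rad -0.8095248886319498 j6 -1.7470939494571531
[-0.0, -0.3, -0.1, 0.0, -0.1, -0.1]
[-0.0, -0.6, -0.1, 0.0, -0.1, -0.1]
[-0.0, -0.8, -0.1, 0.0, -0.1, -0.1]
[-0.0, -1.0, -0.1, 0.0, -0.1, -0.1]
[-0.0, -1.1, -0.1, 0.0, -0.1, -0.1]
[-0.0, -1.1, -0.1, 0.0, -0.1, -0.1]
[-0.0, -1.1, -0.1, 0.0, -0.1, -0.1]
[-0.0, -1.1, -0.1, 0.0, -0.1, -0.1]
```

View pics/s6.png

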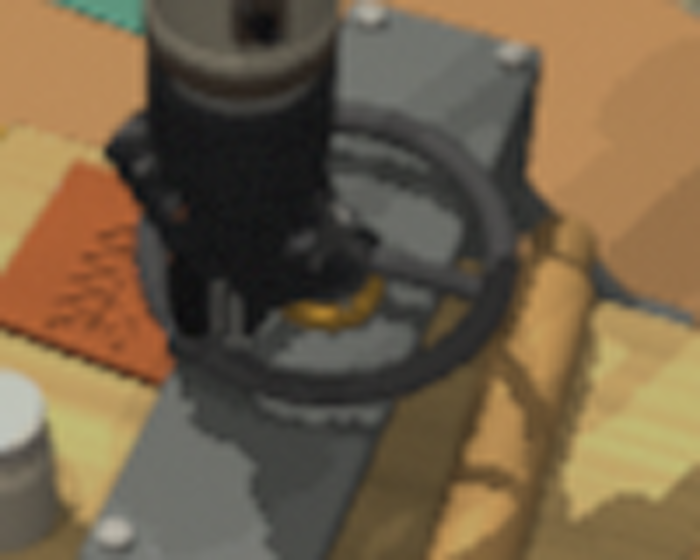

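jog_arm(series=[0,-0.2,0,0,0,0,0,-0.4,0,0,0,0,0,-0.6,0,0,0,0,0,-0.8,0,0,0,0,0,-0.9,0,0,0,0,0,-0.9,0,0,0,0,0,-0.7,0,0,0,0,0,0,0,0,0,0])

```text
t: 10.45
eef_pos: [0.6311, 0.0075, 0.266]
eef_rot: [[-1.0, 0.003, -0.0], [0.003, 1.0, -0.001], [0.0, -0.001, -1.0]]
wrist_force: [1.1, 0.3, 0.4]
finger_gap: -0.0002
```

```bash
python3 -c "
from h import *
nxt([0])"
```

```text
[0.6311 0.0075 0.266 ] [3.918 0.08 ] [1.1 0.3 0.4]
tang -0.17911330677380263 rad 1.065627898519789 j6 -1.746481869412797
[0.0, -0.0, 0.0, -0.1, -0.0, -0.2]
[0.0, -0.0, 0.0, -0.1, -0.0, -0.2]
[0.0, -0.0, 0.0, -0.1, -0.0, -0.2]
[0.0, -0.0, 0.0, -0.1, -0.0, -0.2]
[0.0, -0.0, 0.0, -0.1, -0.0, -0.2]
[0.0, -0.0, 0.0, -0.1, -0.0, -0.2]
[0.0, -0.0, 0.0, -0.1, -0.0, -0.2]
[0.0, -0.0, 0.0, -0.1, -0.0, -0.2]
```

Backed off; now up, then away toward +y so both cameras see the wheel.

jog_arm(series=[0,0.6,0,0,0,0,0,1,-1,0,0,0,0,1,-4,0,0,0,0,1.5,-7,0,0,0,0.5,4.5,-9,0,0,0,2,8,-10,0,0,0,4,11,-10,0,0,0,6,14,-10,0,0,0])

```text
t: 11.12
eef_pos: [0.5713, 0.1493, 0.3684]
eef_rot: [[-1.0, 0.003, 0.004], [0.003, 1.0, -0.001], [-0.004, -0.001, -1.0]]
wrist_force: [1.5, 1.1, 0.4]
finger_gap: 0.0
```

jog_arm(series=[1,3,0,0,0,0,3,6,0,0,0,0,5,9,0,0,0,0,7,12,0,0,0,0,9,15,0,0,0,0,10,18,0,0,0,0,10,18,0,0,0,0,10,18,0,0,0,0])

```text
t: 11.78
eef_pos: [0.4711, 0.3311, 0.3688]
eef_rot: [[-1.0, -0.0, 0.005], [-0.0, 1.0, -0.001], [-0.005, -0.001, -1.0]]
wrist_force: [-1.1, -0.2, -0.1]
finger_gap: 0.0004
```

Run:
```python
from h import *
a=grab_frame('scene');b=grab_frame('top')
cv2.imwrite("pics/f1.png",cv2.resize(a,(800,600)))
def two(n,f,y,x,k,o):
    g=cv2.imread(f"pics/{n}0.png")
    c=lambda i:cv2.resize(i[y[0]:y[1],x[0]:x[1]],None,fx=k,fy=k,interpolation=cv2.INTER_CUBIC)
    cv2.imwrite(o,np.hstack([c(g),c(f)]))
two('scene',a,(155,220),(230,305),5,"pics/f2.png");two('top',b,(150,235),(222,300),5,"pics/f3.png")
```

```text
(no output)
```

View pics/f1.png

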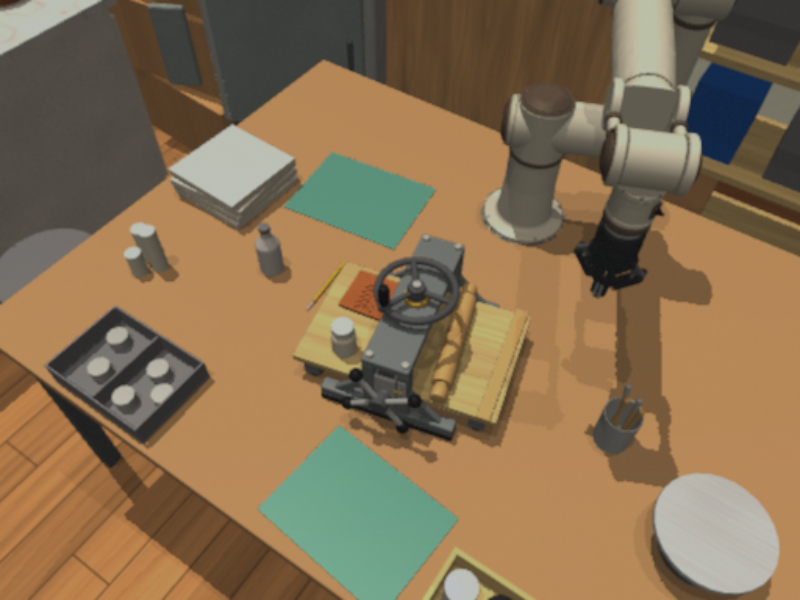

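View pics/f2.png

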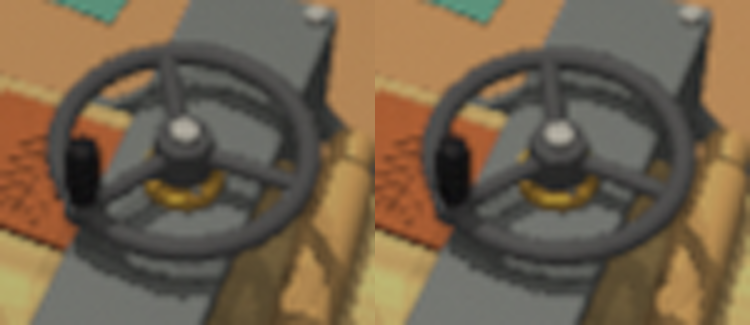

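View pics/f3.png

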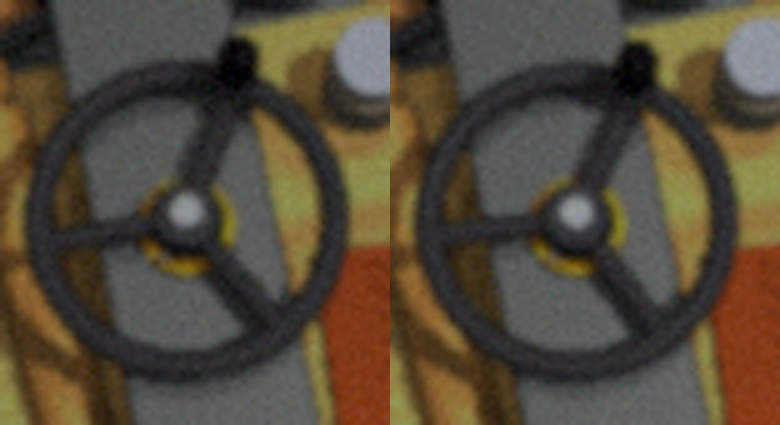

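```bash
python3 -c "
from cell import *
print(close_job(), sense()['dq'].round(3))"
```

```text
the job is handed in; nothing more can be done
the job is handed in; nothing more can be done
```

I pushed the hand wheel's handle clockwise through one full turn with the shut fingertips and handed the job in at about 12 s of the 51 s allowed. No verdict was reported.

- **Force:** the push read about 3–4 N at the wrist between calls, matching the stated 3 N of friction. I could not see force peaks within a call.
- **End position:** before-and-after crops from both cameras show the handle about 3–4 mm (2–3°) past its start, against the 20 mm allowed. They also show the wheel slightly lower, as the screw should leave it.
- **Surroundings:** by eye in the last scene picture, the star wheel and the bystanders stand where they were. The arm is clear of everything at about (0.47, 0.33, 0.37).
- **Disagreements:** the handle top measured about 38 mm above the hub point, where the text implies 45 mm. Its distance from the axis measured 77 mm, where 80 mm is given. I took both as errors in reading the pixels and used 80 mm for the path.

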